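# Free the hooked dust cover from a lamp holder

## Task

Take the steel dust cover off the porcelain lamp holder and stand it, open end down, in the empty bay of the parts tray. Lugs hidden inside the cover hook under the lamp holder's collar, so keep a slight lift on the cover and turn it, one way and then the other if need be, until you feel the lamp holder drop off; the lamp holder must never be raised as much as a centimetre and must be left sitting fully down in it. Set the cover down rather than dropping it, and leave the locknuts, ground bar and connector where they lie.

Things in the scene. Friction and masses are not known exactly. Their poses are not given: they have to be found in the camera images.
- cover_mid (a point): Zinc-plated steel dust cover, an upside-down cup 93 mm tall, 160 to 250 g, standing over the lamp holder. Shell 56 mm outside, 51 mm inside diameter, 63 mm tall, open below, with a 30 mm tall grip on top. This point is on its axis, 46.5 mm above its open rim; z up. It must rise about 55 mm straight up to clear the lamp holder.
- cover_grip (a point): Centre of the cover's grip: a solid round ribbed steel stub, 45 mm diameter, 30 mm tall, on the shell's top; it reaches 15 mm above and 15 mm below this point, which is 78 mm above the cover's open rim. Can be taken across its sides from above at any yaw.
- cover: The same cover as a body; origin at the centre of its open rim, z up. Inside are two opposite lugs (tops 26 mm above the rim) that hook under the lamp holder's collar, with 2 mm of free lift; raised more, the cover lifts the lamp holder too. It comes free only with both lugs in the collar's two gaps, each giving about 0.6 rad of turning room; nothing stops the turn unless the lugs stand raised between the ears.
- collar_mid (a point): Hidden inside the cover: middle of the lamp holder's two-eared collar (42 mm across, 6 mm thick), on its axis, 53 mm above its underside. The collar is stiff but may sit at many angles: no pose or picture shows where its two gaps (180 degrees apart) are. Turned from its start, the cover meets a gap within 1.4 rad in one direction or the other; which is unknown.
- holder_base (a point): White porcelain lamp holder, 360 to 560 g: base 64 x 64 x 22 mm, then a 6 mm step and a 23 mm neck with collar, 75 mm tall in all; only the base shows below the cover. This point is the base's centre, 11 mm above its underside; z up. It sits loose in the cradle, which keeps it from turning while raised less than about 10 mm.
- cradle_floor (a point): Fixed steel cradle, an open square 80 x 80 mm outside, 67 mm inside, walls 20 mm high, with two screw ears. This point is the centre of its inner floor, 6.5 mm above the counter; axes along its sides, z up. With all seated, the lamp holder's base centre is 11 mm and the cover's open rim 22 mm above this point.
- empty_bay (a point): Centre of the floor of the tray's empty bay, 4 mm above the counter. The bay is 119 mm (along x) by 122 mm (along y), walls 30 mm above the counter; z up. The other bay, with the locknuts, is centred 123 mm along +x.
- tray: Shallow fixed tin parts tray, 250 (x) x 130 (y) mm, split into two bays by a thin wall. A sloped chute 90 mm wide with a brass flap gate feeds the +x bay; it rises towards +y to 185 mm height at 370 mm from the tray's centre. Origin: centre of the tray's underside.
- locknut_a: Zinc-plated conduit locknut, 48 mm across, 5 mm thick, lying in the other bay; bystander. Origin: centre of its underside.
- locknut_b: A second such locknut in the other bay; bystander.
- ground_bar: Green plastic ground bar with brass screws, 90 x 16 x 16 mm, long along its y, lying on the counter; bystander. Origin: centre of its underside.
- connector: Chrome push-in connector, 38 mm diameter, 35 mm tall, standing on the counter; bystander. Origin: centre of its underside.
Mind the look-alikes: they are no part of the job. What is shaped like the cover but green or yellow is not meant.

How it is judged:
On the way:
1. the cover is lifted clear above the lamp holder, which stays down in its cradle (z of cover_mid in the frame of holder_base above 0.111 m and z of holder_base in the frame of cradle_floor below 0.0145 m and angle between holder_base's own z axis and vertical below 0.08 rad), for 0.1 s.
At the end, for the whole second after the job is handed in: The cover stands still, upright on its open rim (within 0.08 rad) on the floor of the tray's empty bay, inside its walls; the lamp holder sits upright (0.08 rad) and fully down (within 3.5 mm) in its cradle; the bystanders lie within 15 mm of where they were (x of cover_mid in the frame of empty_bay between -0.035 and 0.035 m and y of cover_mid in the frame of empty_bay between -0.036 and 0.036 m and z of cover_mid in the frame of empty_bay between 0.043 and 0.05 m and angle between each of cover_mid, holder_base's own z axis and vertical below 0.08 rad and linear speed of cover below 0.02 m/s and horizontal distance between holder_base and cradle_floor below 0.006 m and z of holder_base in the frame of cradle_floor below 0.0145 m); the robot touches nothing.
It fails at once if the lamp holder is raised more than 10 mm from the cradle's floor (z of holder_base in the frame of cradle_floor above 0.021 m).
It fails at once if the cover is dropped (falls freely by more than about 10 mm) (contact force between the fingers and cover below 0.05 N and linear speed of cover above 0.45 m/s).
It fails at once if a locknut, the ground bar or the connector is moved more than 15 mm (distance of any of locknut_a, locknut_b, ground_bar, connector from where it was at the start of the episode above 0.015 m).
It also fails if it takes over 72 s, if anything falls off the work surface, if the arm or the gripper's body presses on something with over 40 N, if the wrist force passes 120 N, or if a joint passes its speed limit or range.

## Robot

A 7-joint arm with a two-finger parallel gripper is mounted at the origin on the work surface. World frame = base frame: x ahead of the robot, y to its left, z up, the work surface at z = 0. Lengths are in m, angles in rad, forces in N, time in s.
With the tool pointing down it reaches from about 0.4 to 0.9 m from the base axis. Payload 5.5 kg.
Tool frame: the origin (TCP) lies midway between the tips of the shut fingers; the grasp point (between the pads) lies 19 mm behind it (manip.grip_depth is the distance from the TCP to the grasp point, in m); z points along the fingers, x is the direction in which the jaws open and shut, and the axes are right-handed (so a half turn about z gives the same grasp; the last joint's range is limited). The gripper opens to 92 mm and grips with 3 to 60 N. Pads are 19 mm wide; open, the fingers measure 130 mm over their backs; the gripper's body (75 mm by 190 mm) begins 47 mm behind the grasp point.
Start: joints at [-0.933, 0.501, -0.427, 1.55, 0.221, 1.138, -0.21], TCP at [0.238, 0.605, 0.227] pointing down, gripper open.
Joint ranges: [-2.88, 2.88], [-0.31, 2.03], [-1.54, 1.56], [0.2, 2.42], [-1.41, 4.55], [0.19, 2.02], [-2.57, 2.57]. Speed limits (rad/s): [2.57, 2.57, 3.14, 3.14, 3.14, 3.14, 3.14].

## Interface

Orientations are given as a unit quaternion [x, y, z, w].
In Python, from bench import manip, effector, viewer gives the robot as it stands. Calls block until the motion is done:
- manip.move_pose(position, orientation): joint-space move of the TCP to a pose.
- manip.servo_line(position, ori=None, vel=0.15): straight line of the TCP; ori=None keeps the orientation; vel is the mean speed in m/s.
- manip.movej(angles): joint-space move.
- effector.open_jaws() and effector.close(f_grip=None): open the fingers fully, or close them until they stop; f_grip is the grip in N (None keeps the last).
- manip.sleep(seconds).
- manip.solve_ik(position, orientation): joint angles nearest the present ones, or None.
- viewer.get_image(name): name is "scene" or "top"; returns the picture (384x512x3 uint8, red, green, blue); there is no depth.
- viewer.get_calibration(name): a dict with "vfov" (degrees; the focal length in pixels is half the picture's height over the tangent of half this angle, whatever the lens; pixels are square), "cx", "cy" (the principal point, pixels), "dist_coeffs" ([k1, k2, p1, p2, k3] as OpenCV has them; the pictures are not rectified), "eye" and "attitude" of the camera in the world. Camera axes: x right, y down, z forward; pixel columns grow to the right and rows downward; lengths in m; the calibration is good to about 2 mm. A picture is of the moment at which its call begins. get_calibration takes no time and is no camera call.
A pose or a line that the arm cannot do raises manip.PlanningError and nothing moves.
- manip.hand_in(): hands the job in, once; it reports no verdict.
Readings, each from a call of its own:
- manip.current_clock(): time.
- manip.current_q(): joint angles.
- manip.current_joint_velocities(): joint speeds.
- manip.current_tau(): joint torques, N m.
- manip.current_tool_pos(): TCP position.
- manip.current_tcp_rot(): TCP orientation.
- manip.current_force(): force on the tool from outside, world axes, zero at the start.
- manip.current_wrist_torque(): the same for the moment, N m.
- manip.current_finger_gap(): finger opening in m.
Only numpy, scipy, OpenCV 4.12 (cv2) and the standard library are available. Lean on these libraries where they do the work, as an engineer would, in place of code of your own. Each camera call takes 0.05 s, during which the arm holds its last target. There are 200 camera calls.

## Working session

There is one attempt and no reset: what is moved stays moved. The work goes in short steps, each a Python script; the robot and the scene stay as the last script left them, time stands still between calls to the robot, and variables do not carry over. Pictures are saved under pics/ and viewed, about 8 in all and at most 12, crops included, and the job is handed in when it is done.

```bash
mkdir -p pics; ls
python3 - <<'E'
from bench import manip, effector, viewer
import cv2
for n in("scene","top"):
    cv2.imwrite(f"pics/{n}0.png",viewer.get_image(n)[:,:,::-1]); print(n,viewer.get_calibration(n))
print(manip.current_clock(),manip.current_tcp_rot(),manip.current_finger_gap(),manip.current_force())
E
```

```text
pics
scene {'vfov': 53.54888315252519, 'cx': 257.7748291841488, 'cy': 192.93001282227496, 'dist_coeffs': array([0.02039591, 0.        , 0.        , 0.        , 0.        ]), 'eye': array([ 0.96076173, -0.41538293,  0.81362678]), 'attitude': array([ 0.85843486,  0.3952276 , -0.13356804, -0.29840293])}
top {'vfov': 46.972197943070924, 'cx': 250.1053057046494, 'cy': 189.88287009624247, 'dist_coeffs': array([-0.1033038,  0.       ,  0.       ,  0.       ,  0.       ]), 'eye': array([ 0.46066142, -0.03822095,  1.23637925]), 'attitude': array([-0.70472735,  0.70767655, -0.03963132,  0.03134696])}
0.1 [ 8.26445559e-01  5.63015944e-01 -7.41274444e-04  4.85964868e-04] 0.09192373971349065 [-0.09075168 -0.16392118  0.96931433]
```

View pics/scene0.png

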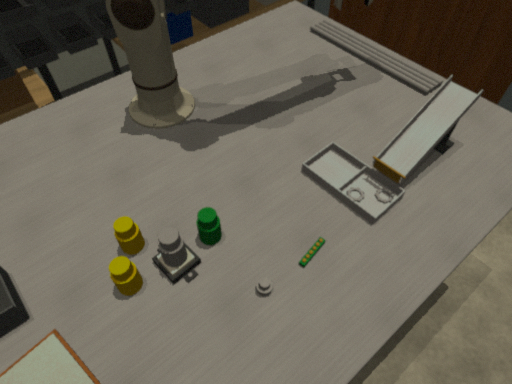

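View pics/top0.png

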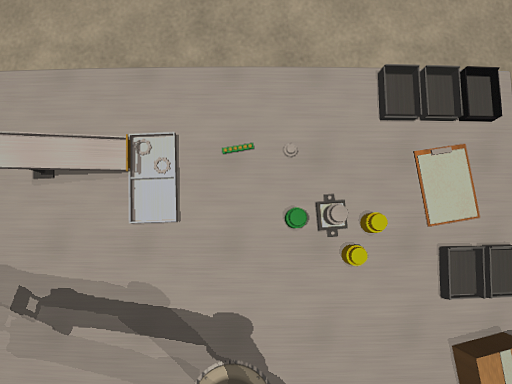

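Scene: grey cover at about (172,245), with the empty bay at about (330,162). In the top view the cover is at (337,214) and the empty bay at (154,200). I'll enlarge these in one composite.

Run:
```python
import cv2,numpy as np
s=cv2.imread("pics/scene0.png");t=cv2.imread("pics/top0.png")
def crop(i,x,y,w=66,h=50,f=6): return cv2.resize(i[y:y+h,x:x+w],None,fx=f,fy=f,interpolation=cv2.INTER_CUBIC)
a=np.hstack([crop(s,140,230),crop(t,300,190)])
b=np.hstack([crop(s,296,136,132,100,3),crop(t,120,125,132,100,3)])
cv2.imwrite("pics/c1.png",np.vstack([a,b]))
```

```text
(no output)
```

View pics/c1.png

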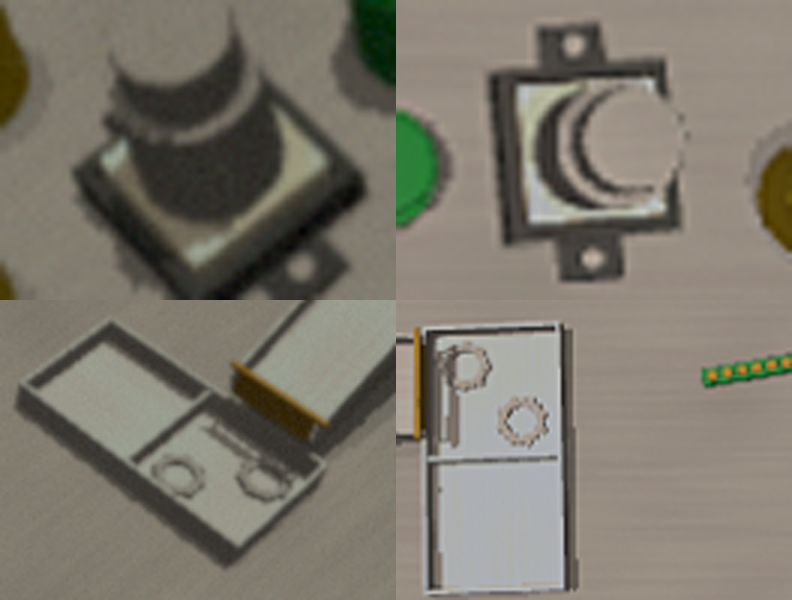

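The crops show the cover's grip top as a disc centred at top (339.7,213.3), about 17.5 px across as expected. The cradle's top corners and the tray's rim corners can also be read. Next I'll project these.

```bash
cat > h.py <<'E'
import numpy as np,cv2
from scipy.spatial.transform import Rotation as R
from bench import manip,effector,viewer
def ray(n,uv,z):
    c=viewer.get_calibration(n); f=192/np.tan(np.radians(c["vfov"]/2))
    K=np.array([[f,0,c["cx"]],[0,f,c["cy"]],[0,0,1]])
    p=cv2.undistortPoints(np.array(uv,float).reshape(-1,1,2),K,c["dist_coeffs"])[:,0]
    d=R.from_quat(c["attitude"]).apply(np.c_[p,np.ones(len(p))]); e=c["eye"]
    return e+d*((z-e[2])/d[:,2])[:,None]
def down(yaw): # tool z down, jaw axis x at yaw
    return (R.from_euler('z',yaw)*R.from_euler('x',np.pi)).as_quat()
E
python3 - <<'E'
from h import *
np.set_printoptions(precision=4,suppress=True)
cr=lambda P,ox,oy,s,x0,y0:[((x-ox+.5)/s-.5+x0,(y-oy+.5)/s-.5+y0) for x,y in P]
print("griptop",ray("top",cr([(634,140),(582,140),(687,140)],396,0,6,300,190),.1215))
a=ray("top",cr([(490,72),(663,60),(682,230),(505,243)],396,0,6,300,190),.0265);print("cradle",a,a.mean(0),[np.linalg.norm(a[i]-a[i-1]) for i in range(4)])
a=ray("top",cr([(422,326),(562,322),(568,590),(428,593)],396,300,3,120,125),.03);print("tray top",a,a.mean(0),[np.linalg.norm(a[i]-a[i-1]) for i in range(4)])
a=ray("scene",cr([(112,322),(325,462),(230,548),(22,385)],0,300,3,296,136),.03);print("tray scene",a,a.mean(0),[np.linalg.norm(a[i]-a[i-1]) for i in range(4)])
a=ray("scene",cr([(75,172),(365,180)],0,0,6,140,230),.0265);print("cradle scene",a,a.mean(0),np.linalg.norm(a[0]-a[1]))
print(R.from_quat(manip.current_tcp_rot()).as_matrix()[:,0])
E
```

```text
griptop [[ 0.5134 -0.2777  0.1215]
 [ 0.5135 -0.2555  0.1215]
 [ 0.5132 -0.3005  0.1215]]
cradle [[ 0.5495 -0.2321  0.0265]
 [ 0.5546 -0.3125  0.0265]
 [ 0.4764 -0.3195  0.0265]
 [ 0.4711 -0.2376  0.0265]] [ 0.5129 -0.2754  0.0265] [np.float64(0.07854933398787078), np.float64(0.08060846703754573), np.float64(0.07854025524447053), np.float64(0.08206879643289494)]
tray top [[0.7425 0.2874 0.03  ]
 [0.7452 0.156  0.03  ]
 [0.4967 0.1472 0.03  ]
 [0.4941 0.2757 0.03  ]] [0.6196 0.2166 0.03  ] [np.float64(0.24868255223781582), np.float64(0.13138016839419717), np.float64(0.24869236056180186), np.float64(0.12851387431030847)]
tray scene [[0.4988 0.2784 0.03  ]
 [0.7387 0.2909 0.03  ]
 [0.743  0.1548 0.03  ]
 [0.501  0.1529 0.03  ]] [0.6204 0.2193 0.03  ] [np.float64(0.1255353862492919), np.float64(0.240225851343886), np.float64(0.13614303348619386), np.float64(0.24195307379414108)]
cradle scene [[ 0.4824 -0.3191  0.0265]
 [ 0.5576 -0.2366  0.0265]] [ 0.52   -0.2778  0.0265] 0.11172882111025632
[ 0.366   0.9306 -0.0018]
```

Fit agrees across views: the cover axis is about (0.513,-0.277) and the bay centre about (0.5585,0.215). The fingertips must stay above the shell shoulder at z=0.0915, so TCP z is 0.0945. Now moving above the cover.

Run:
```python
from h import *
np.set_printoptions(precision=3,suppress=True)
best=None
for y in np.arange(0,np.pi,.15):
    for yy in (y,y-np.pi):
        q=manip.solve_ik([.5134,-.277,.0945],down(yy)); 
        if q is not None and (best is None or abs(q[6])<abs(best[1][6])): best=(yy,np.array(q))
print(best)
yaw=best[0]
manip.move_pose([.5134,-.277,.20],down(yaw)); print(manip.current_clock(),manip.current_q(),manip.current_tool_pos())
manip.sleep(.3);print(np.array([manip.current_force() for _ in range(3)]))
cv2.imwrite("pics/a.png",np.vstack([cv2.resize(viewer.get_image("scene")[200:320,90:250,::-1],None,fx=2.5,fy=2.5),cv2.resize(viewer.get_image("top")[170:280,260:420,::-1],None,fx=2.5,fy=2.5)]))
```

```text
(np.float64(-0.8915926535897931), array([-0.057,  0.603,  0.673,  1.855, -0.487,  0.855, -0.033]))
3.3333 [-0.022  0.429  0.607  1.778 -0.282  1.022 -0.199] [ 0.514 -0.276  0.2  ]
[[-0.531 -0.367  0.335]
 [-0.531 -0.367  0.335]
 [-0.531 -0.367  0.335]]
```

View pics/a.png

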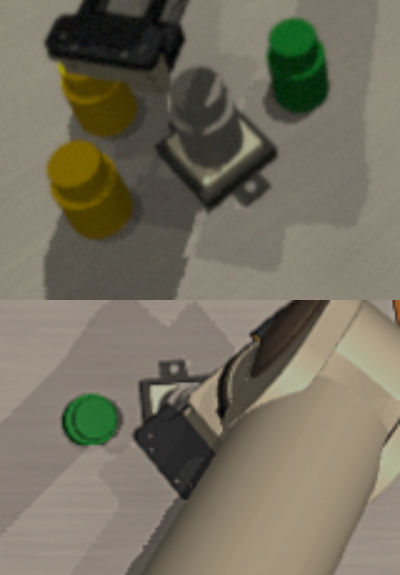

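Gripper is above the cover with the look-alikes clear of the fingers. Next: descend, grip and lift 1.5 mm.

Run:
```python
from h import *
np.set_printoptions(precision=4,suppress=True)
def st(l): print(l,round(manip.current_clock(),2),manip.current_tool_pos(),"F",np.array(manip.current_force()),"T",np.array(manip.current_wrist_torque()),round(manip.current_finger_gap(),4))
manip.servo_line([.5134,-.277,.0945],vel=.06); manip.sleep(.2); st("down")
effector.close(f_grip=35); manip.sleep(.2); st("closed"); print(manip.current_q())
p=np.array(manip.current_tool_pos())
for d in (.001,.002,.003,.004,.005):
    manip.servo_line(p+[0,0,d],vel=.02); manip.sleep(.15); st(d)
```

```text
down 5.84 [ 0.5135 -0.277   0.0947] F [ 0.7474 -0.0205  0.4504] T [-0.0564  0.1088  0.0002] 0.0918
closed 6.86 [ 0.5134 -0.2771  0.0945] F [ 0.0212 -0.532  -0.4013] T [-0.2337  0.01   -0.0017] 0.0431
[ 0.0388  0.566   0.5382  1.8515 -0.3823  0.8279 -0.1206]
0.001 7.26 [ 0.5133 -0.2769  0.0953] F [-1.1072  0.0616 -1.8978] T [-0.1152  0.1296  0.0507] 0.0437
0.002 7.66 [ 0.5132 -0.2769  0.0964] F [-0.2762 -0.1187 -3.7476] T [0.0379 0.182  0.0466] 0.0433
0.003 8.06 [ 0.5132 -0.277   0.0972] F [-0.8165  0.2354 -6.4501] T [-0.0861  0.1397  0.0032] 0.0434
0.004 8.46 [ 0.5135 -0.2771  0.0985] F [ 0.1199  0.9368 -6.6487] T [-0.0998  0.1128 -0.0132] 0.0436
0.005 8.86 [ 0.5135 -0.2771  0.0995] F [ 0.7209 -0.4169 -6.3638] T [-0.0625  0.1322  0.0038] 0.0437
```

Lifted load is about 6.4 N (cover plus holder) and the grip is firm. I'll go down 1 mm, then turn in small steps and watch the load.

```bash
cat >> h.py <<'E'
def fm(n=6):
    a=[]
    for _ in range(n): manip.sleep(.03); a.append(np.r_[manip.current_force(),manip.current_wrist_torque()])
    return np.mean(a,0)
E
python3 - <<'E'
from h import *
np.set_printoptions(precision=2,suppress=True)
p=np.array(manip.current_tool_pos()); manip.servo_line(p-[0,0,.001],vel=.02)
q0=np.array(manip.current_q()); np.save("q0.npy",q0); print(fm())
done=False
for sg in (1,-1):
    if sg<0: manip.movej(list(q0)); print("back",fm())
    for k in range(1,19):
        q=q0.copy(); q[6]+=sg*.08*k; manip.movej(list(q)); f=fm()
        print(sg*k*.08,round(manip.current_clock(),1),f[2],f[5],np.array(manip.current_tool_pos())[2].round(4))
        if f[2]>-4.2: done=True;break
        if abs(f[5])>1.0: break
    if done: break
E
```

```text
[-0.07  0.34 -6.66 -0.06  0.14  0.01]
0.08 9.8 -6.792653018856963 -0.012269344552672923 0.0984
0.16 10.2 -6.858535298563772 -0.010764697362519051 0.0984
0.24 10.7 -6.673448949740397 0.022475911366285347 0.0984
0.32 11.1 -6.719266588474781 -0.021009833175871444 0.0984
0.4 11.6 -6.952753691107863 0.012166663666891902 0.0984
0.48 12.0 -6.502829692148989 0.0038506162841496863 0.0984
0.56 12.5 -7.129716022093525 0.003404132123725614 0.0984
0.64 12.9 -6.65743420821262 0.005452725683346905 0.0984
0.72 13.4 -6.792125125022228 -0.0007183697635817719 0.0984
0.8 13.8 -6.501804772597499 0.005261988424601079 0.0984
0.88 14.3 -6.698371255201162 -0.02412318322053206 0.0984
0.96 14.7 -7.2145106497521 -0.022029519139838184 0.0984
1.04 15.2 -6.629243383600287 -0.00773327223608476 0.0984
1.12 15.6 -6.600257696880177 0.004187906210291825 0.0984
1.2 16.1 -6.816022142420433 -0.01963978167812291 0.0984
1.28 16.5 -7.401556561644707 -0.004141816556601171 0.0984
1.36 17.0 -5.45322919898221 -0.026967708001663745 0.0985
1.44 17.4 -1.7697644211196664 -0.005135631602200009 0.0989
```

The load fell from 6.8 to 1.8 N at +1.44 rad, so the holder has dropped off. I'll turn about 0.2 more into the gap, then raise slowly with a force watch.

Run:
```python
from h import *
np.set_printoptions(precision=3,suppress=True)
q=np.array(manip.current_q()); q[6]+=.2; manip.movej(list(q)); print("turn",fm())
p=np.array(manip.current_tool_pos()); ok=True
for d in (.001,.002,.003,.004,.006,.008,.012,.016,.024,.034,.046,.06,.075):
    manip.servo_line(p+[0,0,d],vel=.03); f=fm(4); print(d,round(manip.current_clock(),1),f[:3],np.array(manip.current_tool_pos())[2])
    if f[2]<-4.5: manip.servo_line(p,vel=.03); print("ABORT"); break
print(manip.current_finger_gap(),manip.current_q())
cv2.imwrite("pics/b.png",cv2.resize(viewer.get_image("scene")[180:320,90:270,::-1],None,fx=3,fy=3))
```

```text
turn [-0.271 -0.084 -2.12  -0.049  0.012 -0.014]
0.001 18.3 [-0.722  0.115 -2.018] 0.0998228035032385
0.002 18.7 [ 0.152  0.457 -1.79 ] 0.1008532681407595
0.003 19.1 [-0.053 -0.133 -2.14 ] 0.10183440286153585
0.004 19.4 [-0.488  0.193 -2.011] 0.1028337491361081
0.006 19.8 [ 0.202 -0.06  -1.669] 0.10487359909302885
0.008 20.2 [-0.194  0.031 -2.481] 0.10683516824071232
0.012 20.6 [ 0.     0.19  -2.198] 0.11086063762032952
0.016 21.1 [-0.172 -0.538 -1.972] 0.11483499530246237
0.024 21.6 [ 0.301  0.273 -1.664] 0.12280629518589195
0.034 22.2 [ 0.173 -0.01  -1.775] 0.13274949663426114
0.046 22.9 [-0.223 -0.219 -1.59 ] 0.14471966822391252
0.06 23.6 [-0.191  0.15  -1.7  ] 0.15866053767755742
0.075 24.4 [-0.087  0.338 -2.333] 0.1736595005897628
0.04341790493577315 [-0.008  0.461  0.594  1.801 -0.306  0.972  1.459]
```

View pics/b.png

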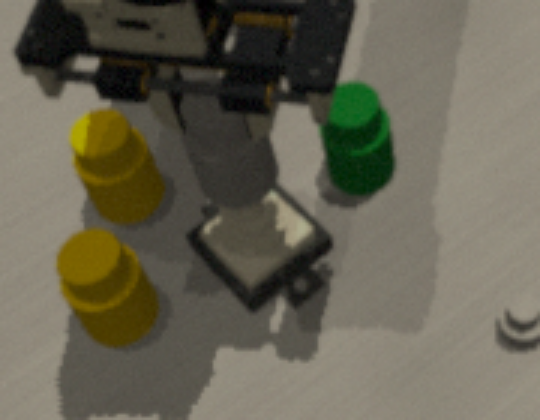

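Holder sits down in the cradle with the cover clear above it (rim about z 0.108). Now carrying it to the bay.

Run:
```python
from h import *
np.set_printoptions(precision=3,suppress=True)
p=np.array(manip.current_tool_pos()); manip.servo_line([p[0],p[1],.22],vel=.1)
q=np.array(manip.current_q()); q[6]-=1.4; manip.movej(list(q))
manip.servo_line([.5585,.2153,.22],vel=.15); print(manip.current_clock(),manip.current_q(),fm()[:3],manip.current_finger_gap())
manip.servo_line([.5585,.2153,.12],vel=.1); print(manip.current_clock(),manip.current_tool_pos(),fm()[:3])
for n in("scene","top"): cv2.imwrite(f"pics/{n}1.png",viewer.get_image(n)[:,:,::-1])
s=cv2.imread("pics/scene1.png");t=cv2.imread("pics/top1.png")
cv2.imwrite("pics/d.png",np.hstack([cv2.resize(s[70:230,270:420],None,fx=2.6,fy=2.6),cv2.resize(t[110:270,90:240],None,fx=2.6,fy=2.6)]))
```

```text
29.8 [-0.756  0.406  0.446  1.718 -0.196  1.061 -0.899] [-0.268 -0.277 -1.436] 0.043194817555573375
31.15 [0.559 0.215 0.121] [-0.109  0.09  -1.551]
```

View pics/d.png

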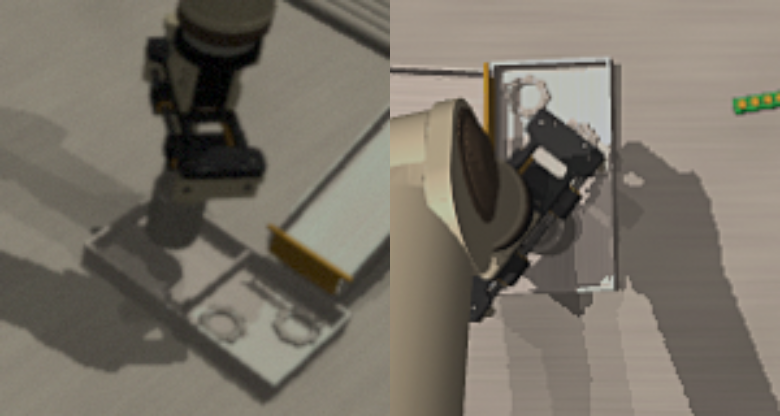

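Cover hangs over the middle of the empty bay, with the rim about 50 mm above its floor. Lowering with contact sensing.

Run:
```python
from h import *
np.set_printoptions(precision=3,suppress=True)
manip.servo_line([.5585,.2153,.075],vel=.05); print(fm()[:3])
for z in np.arange(.0735,.0645,-.001):
    manip.servo_line([.5585,.2153,z],vel=.02); f=fm(4); print(z,manip.current_tool_pos()[2],f[2])
    if f[2]>1.5: break
effector.open_jaws(); manip.sleep(.2); p=np.array(manip.current_tool_pos())
manip.servo_line([p[0],p[1],.20],vel=.1)
q=np.array(manip.current_q()); q[0]+=.7; manip.movej(list(q)); print(manip.current_clock(),manip.current_tool_pos(),manip.current_finger_gap(),fm()[:3])
for n in("scene","top"): cv2.imwrite(f"pics/{n}2.png",viewer.get_image(n)[:,:,::-1])
s=cv2.imread("pics/scene2.png");t=cv2.imread("pics/top2.png")
cv2.imwrite("pics/e.png",np.vstack([np.hstack([s[110:290,80:450]]),np.hstack([t[110:290,80:450]])]))
cv2.imwrite("pics/e.png",cv2.resize(cv2.imread("pics/e.png"),None,fx=1.65,fy=1.65))
```

```text
[ 0.101  0.113 -2.151]
0.0735 0.07350368168970693 -1.839195095114638
0.0725 0.07250457289859784 -1.827002839134352
0.0715 0.07150120452612252 -2.0847675416784512
0.0705 0.07047803172850803 -2.123638209884457
0.06949999999999999 0.0699609834893688 3.4799432510394754
38.7167 [ 0.566 -0.193  0.199] 0.0919314454707362 [-0.058  0.262  0.367]
```

View pics/e.png

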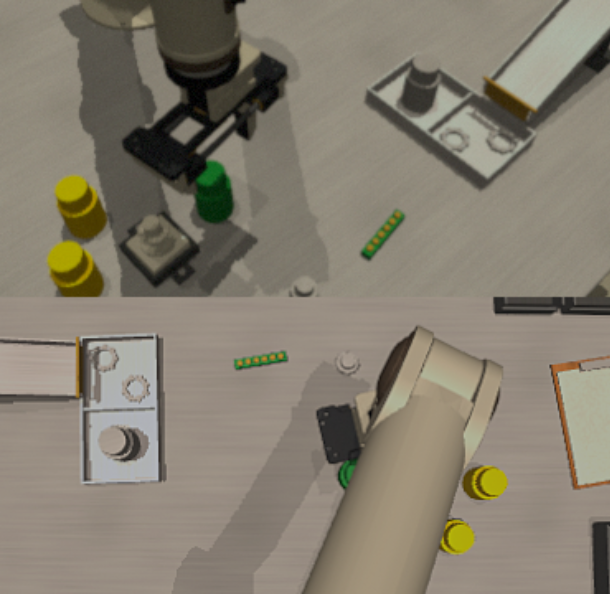

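The cover stands upright in the empty bay (top view about (150,196)). The holder sits level in the cradle, the bystanders haven't moved, and the arm is clear with about 0 N.

Run:
```python
from h import *
print(ray("top",[(149.7,195.5)],.097)); manip.hand_in(); print(manip.current_clock())
```

```text
[[0.56172545 0.20884839 0.097     ]]
the job is handed in; nothing more can be done
the job is handed in; nothing more can be done
```

The cover is off the lamp holder and standing open end down in the empty bay. I handed the job in at about 39 s of the 72 s allowed; no verdict is reported.

- **Freeing the cover:** I gripped it at 35 N and lifted it 4–5 mm, which raised the lamp holder about 3 mm at most by my reckoning. Turning it one way was enough: at about 1.4 rad the load fell from 6.8 N to 1.8 N as the lamp holder dropped off. The cover then rose clear at about 2 N.
- **Setting down:** I lowered it until the force showed contact, at the height expected for the bay floor, then released it and backed off.
- **Last checks:** The final pictures show the cover upright in the bay. Its measured axis is within about 7 mm of the bay centre (limit about 35 mm). The lamp holder sits level in its cradle and the force on the arm is about zero. I judged the lamp holder and bystanders by eye only, and they look unmoved.
- **Unexpected:** The final retreat swung the arm the opposite way to what I intended, passing above the green look-alike. It cleared it and touched nothing.

No check failed.

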